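# Close the vent plugs of the chiller boxes

### The arm

A 7-joint arm with a two-finger parallel gripper is mounted at the origin on the work surface. World frame = base frame: x ahead of the robot, y to its left, z up, the work surface at z = 0. Lengths are in m, angles in rad, forces in N, time in s.
With the tool pointing down it reaches from about 0.35 to 0.9 m from the base axis. Payload 7.2 kg.
Tool frame: the origin (TCP) lies at the very end of the fingers, on their centre line; the grasp point (between the pads) lies 19 mm behind it; z points along the fingers, y is the line along which they close (so a half turn about z gives the same grasp; the last joint's range is limited). The gripper opens to 88 mm and grips with 3 to 60 N. Pads are 20 mm wide; open, the fingers measure 115 mm over their backs; the gripper's body (75 mm by 178 mm) begins 61 mm behind the grasp point.
Start: joints at [1.05, 0.411, -0.013, 1.596, 0.006, 1.134, -0.082], TCP at [0.273, -0.562, 0.223] pointing down, gripper open.
Joint ranges: [-2.95, 2.95], [-0.29, 1.99], [-1.47, 1.44], [0.14, 2.54], [-1.03, 4.17], [0.13, 1.85], [-2.86, 2.86]. Speed limits (rad/s): [2.39, 2.39, 3.01, 3.01, 3.14, 3.14, 3.14].

### API

Orientations are given as [roll, pitch, yaw] about the fixed x, y, z axes, in that order (R = Rz(yaw) Ry(pitch) Rx(roll)).
In Python, from cell import telemetry, grab_frame, ticket gives the robot as it stands. The module is installed in compiled form; this text tells all that it offers.
- The arm moves only by the tool carry_out, never from a script. Its argument "commands" is a list of rows, each a list of 5 numbers: the opening, from 0 (shut) to 1 (fully open), then the shift along the tool's x, y, z scaled (see below), then the turn about the tool's z scaled (see below). In form: [[jaw, dx, dy, dz, twist], ...]. A call has 1 to 5 rows; each row shifts and turns the commanded pose from where the row before left it, along the tool's axes as they then stand; what a row does not reach is not made up. The controller multiplies each number of a shift by 0.5 m and each number of a turn by 0.12 rad. A row lasts 1/12 s, in which the tool goes at most 41.7 mm and 7.16 degrees, less where a joint would pass 70% of its speed; a pose out of reach is approached as far as the arm can. A call with a number of a shift or a turn outside -1 to 1 is refused whole. A call with a gripper value outside its range is refused whole. The fingers move at their own pace and stop on an object; "grip_force" is the grip in N (left out, the last holds). Time passes only in rows, so rows that do not move let the fingers close. It gives the time, the measured TCP pose, the force, the opening and the grip force at its end, in the units of the state.
- telemetry.state(): the state, without advancing time (a new reading comes with each control period).
- grab_frame(name): name is "side" or "top"; returns a dict with "img" (420x560x3 uint8, red, green, blue), "fovy" (degrees; the focal length in pixels is half the picture's height over the tangent of half this angle, whatever the lens; pixels are square), "cx", "cy" (the principal point, pixels), "rvec" (rotation vector, rad) and "tvec" (3), from world to camera coordinates, as OpenCV has them. Camera axes: x right, y down, z forward; pixel columns grow to the right and rows downward; lengths in m; the calibration is good to about 2 mm. A picture is of the moment at which its call begins. There is no depth.
- ticket.finish_job(): hands the job in; it is judged then, once.
The state is a dict: "clock": time; "q": joint angles; "qd": joint speeds; "joint_efforts": joint torques, N m; "ee_pos": TCP position; "orientation": TCP orientation; "wrist_force": force on the tool from outside, world axes, zero at the start; "ft_torque": the same for the moment, N m; "grip_width": opening from 0.0 (shut) to 1.0 (fully open); "grasp_force": force on a finger pad.
Only numpy, scipy, OpenCV 4.12 (cv2) and the standard library are available. Lean on these libraries where they do the work, as an engineer would, in place of code of your own. Each camera call takes 0.05 s, during which the arm holds its last target. There are 200 camera calls.

### The job

The food boxes are ready for the chiller: with a fingertip, gently press the white vent plug fully down in the yellow lid first, then in the orange lid, then in the green lid. Leave the vent of the blue-lidded box open, for its food is still warm. Only press: do not lift, tip or shove any box, and leave everything else where it is.

Things in the scene. Friction and masses are not known exactly. Their poses are not given: they have to be found in the camera images.
- yellow_box: loose see-through food box with a flat yellow clip-down lid, round yellow pickles inside, 110 x 110 mm, lid top 60 mm above the table, about 0.7 kg; origin at the centre of its underside, z up. It stands on the table and slides if pushed sideways
- yellow_plug_top (a point): centre of the top face of the round white vent plug in the yellow lid (26 mm across, set 22 mm off the lid centre along the box's own +x). Open, it stands 14 mm above the lid; closed, 6 mm. The point moves down with the plug; the head is soft rubber and also gives about 1 mm for each 3 N while it is touched, springing back after
- yellow_plug (a joint): how far the vent plug of the yellow lid is pressed down, in m: 0 = open, 0.008 = fully closed; it starts within 0.0015 of open. It slides stiffly at about 3 N, stays where it is left, and meets a stop at 0.008
- orange_box: loose see-through food box with a flat orange clip-down lid, carrot slices inside, 110 x 110 mm, lid top 90 mm above the table, about 0.7 kg; origin at the centre of its underside, z up. It stands on the table and slides if pushed sideways
- orange_plug_top (a point): centre of the top face of the round white vent plug in the orange lid (26 mm across, set 22 mm off the lid centre along the box's own +x). Open, it stands 14 mm above the lid; closed, 6 mm. The point moves down with the plug; the head is soft rubber and also gives about 1 mm for each 3 N while it is touched, springing back after
- orange_plug (a joint): how far the vent plug of the orange lid is pressed down, in m: 0 = open, 0.008 = fully closed; it starts within 0.0015 of open. It slides stiffly at about 3 N, stays where it is left, and meets a stop at 0.008
- green_box: loose see-through food box with a flat green clip-down lid, green slices inside, 110 x 110 mm, lid top 75 mm above the table, about 0.7 kg; origin at the centre of its underside, z up. It stands on the table and slides if pushed sideways
- green_plug_top (a point): centre of the top face of the round white vent plug in the green lid (26 mm across, set 22 mm off the lid centre along the box's own +x). Open, it stands 14 mm above the lid; closed, 6 mm. The point moves down with the plug; the head is soft rubber and also gives about 1 mm for each 3 N while it is touched, springing back after
- green_plug (a joint): how far the vent plug of the green lid is pressed down, in m: 0 = open, 0.008 = fully closed; it starts within 0.0015 of open. It slides stiffly at about 3 N, stays where it is left, and meets a stop at 0.008
- blue_box: loose see-through food box with a flat blue clip-down lid, white dumplings inside, 110 x 110 mm, lid top 75 mm above the table, about 0.7 kg; origin at the centre of its underside, z up. It stands on the table and slides if pushed sideways
- blue_plug_top (a point): centre of the top face of the round white vent plug in the blue lid (26 mm across, set 22 mm off the lid centre along the box's own +x). Open, it stands 14 mm above the lid; closed, 6 mm. The point moves down with the plug; the head is soft rubber and also gives about 1 mm for each 3 N while it is touched, springing back after
- blue_plug (a joint): how far the vent plug of the blue lid is pressed down, in m: 0 = open, 0.008 = fully closed; it starts within 0.0015 of open. It slides stiffly at about 3 N, stays where it is left, and meets a stop at 0.008
- jar: bystander, loose: amber glass jar with an orange cap, 64 mm across, 85 mm tall; origin at its underside on the table
- shaker: bystander, loose: white salt shaker with a steel cap, 44 mm across, 90 mm tall; origin at its underside on the table
- bowl: bystander, loose: steel bowl, 130 mm across, 50 mm tall; origin at its underside on the table
- spoon: bystander, loose: spoon with a wooden handle, lying on the table; origin at its underside on the table
- spatula: bystander, loose: spatula with a black handle, lying on the table; origin at its underside on the table
Mind the look-alikes: they are no part of the job. Leave any pink or purple look-alike of the green_box alone.

How it is judged:
By the outcome, as a careful person would: the job done as asked, in the order asked, and still so for the second after the job is handed in, with the robot touching nothing.
It also fails if it takes over 48 s, if anything falls off the work surface, if the arm or the gripper's body presses on something with over 40 N, if the wrist force passes 120 N, or if a joint passes its speed limit or range.

## Working session

There is one attempt and no reset: what is moved stays moved. The work goes in short steps, Python scripts to look and compute and a tool call to move; the robot and the scene stay as the last step left them, time stands still between calls to the robot, and variables do not carry over. Pictures are saved under pics/ and viewed, at most 10 in all, crops included, and the job is handed in when it is done.

Besides the shell and the picture viewer there is one more tool, called after "Call:" by a JSON object that holds its "fn" and its "kwargs", one argument or row to a line. carry_out: Moves the arm, as the interface text tells. Its arguments: {"type":"object","properties":{"commands":{"type":"array"},"grip_force":{"type":"number"}},"required":["commands"]}

```bash
mkdir -p pics; python3 - <<'E'
from cell import telemetry, grab_frame
import cv2
for n in("top","side"):
    f=grab_frame(n); cv2.imwrite(f"pics/{n}0.png",f["img"][:,:,::-1]); print(n,f["fovy"],f["cx"],f["cy"],f["rvec"],f["tvec"])
print(telemetry.state())
E
```

```text
top 52.76142085307282 278.38075055797293 209.7916134208879 [ 2.18014456 -2.1369907   0.1223345 ] [0.0253888  0.57129689 1.08749341]
side 47.357186101237176 279.49142627059007 210.40052740087515 [ 0.68609884 -2.66930993  1.10351953] [0.48824826 0.2314452  1.2617578 ]
{'clock': 0.1, 'q': array([ 1.04980033,  0.41185761, -0.01271206,  1.59695171,  0.0055828 ,
        1.13428285, -0.08224779]), 'qd': array([ 0.00057705, -0.00147299,  0.0013142 , -0.00196423, -0.00294209,
        0.00058067, -0.00121264]), 'joint_efforts': array([ 3.71256887e-03, -5.89090312e+01,  6.44193403e-01, -2.91712064e+01,
       -5.37575944e-02,  1.43533517e-02,  4.39228677e-05]), 'ee_pos': array([ 0.27319937, -0.5616259 ,  0.2218732 ]), 'orientation': array([-3.14013109e+00,  8.75316013e-05,  4.52765185e-01]), 'wrist_force': array([-0.55215555,  0.87355825,  0.48186769]), 'ft_torque': array([-0.02928289,  0.01127217, -0.01641309]), 'grasp_force': 0.0, 'grip_width': 1.000037675321363}
```

View pics/top0.png

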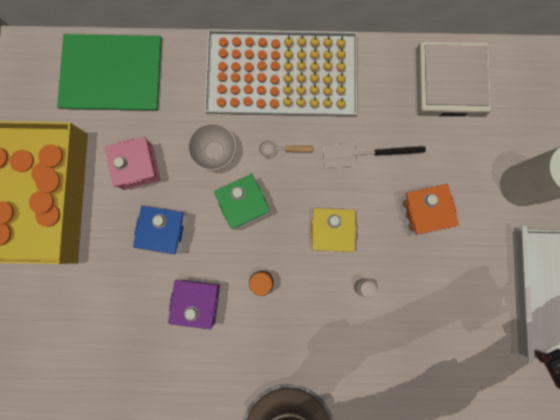

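View pics/side0.png

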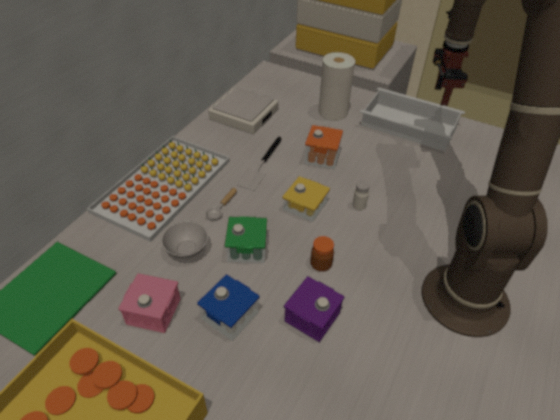

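Top view: the yellow plug is at (335,221), orange at (432,200), green at (238,193) and blue at (158,221). 
Candidates for the green box are the green lid (242,202), pink (132,163) and purple (194,304). The flat green mat at (110,72) has no plug. Only (242,202) has a green lid with green slices, so that is the one meant. 
In the side view the same plugs are at yellow (300,188), orange (318,133) and green (238,229).

```bash
cat > h.py <<'E'
import numpy as np,cv2
from cell import grab_frame,telemetry
def cam(f):
    R=cv2.Rodrigues(np.array(f["rvec"]))[0]; fl=210/np.tan(np.radians(f["fovy"]/2))
    return np.array([[fl,0,f["cx"]],[0,fl,f["cy"]],[0,0,1]]),R,np.array(f["tvec"])
def plane(c,p,z):
    K,R,t=c; d=R.T@np.linalg.inv(K)@[p[0],p[1],1]; o=-R.T@t
    return o+d*(z-o[2])/d[2]
def plug(img,s,r=10):
    "bright, unsaturated blob nearest the seed"
    x,y=s; w=img[y-r:y+r+1,x-r:x+r+1]; hsv=cv2.cvtColor(w,cv2.COLOR_RGB2HSV)
    m=((hsv[...,1]<75)&(hsv[...,2]>110)).astype(np.uint8)
    n,l,st,ce=cv2.connectedComponentsWithStats(m)
    i=1+np.argmax(st[1:,4]); return ce[i]+[x-r,y-r],st[i,2:]
def tri(c1,p1,c2,p2):
    P=[K@np.c_[R,t] for K,R,t in(c1,c2)]
    X=cv2.triangulatePoints(P[0],P[1],np.float64(p1),np.float64(p2))[:,0]; return X[:3]/X[3]
E
python3 - <<'E'
from h import *
F={n:grab_frame(n) for n in("top","side")}; C={n:cam(F[n]) for n in F}
for n,(a,b,z) in dict(yellow=((335,221),(300,188),.074),orange=((432,200),(318,133),.104),green=((238,193),(238,229),.089),blue=((158,221),(221,293),.089)).items():
    p,s=plug(F["top"]["img"],a); q,u=plug(F["side"]["img"],b)
    print(n,p.round(1),s,q.round(1),u,plane(C["top"],p,z).round(4),plane(C["side"],q,z).round(4),tri(C["top"],p,C["side"],q).round(4))
im=F["top"]["img"][145:265,195:475,::-1]; cv2.imwrite("pics/crop.png",cv2.resize(im,None,fx=2.8,fy=2.8,interpolation=cv2.INTER_CUBIC))
E
```

```text
yellow [333.8 220.7] [ 13  13 129] [299.8 186.4] [ 9  6 38] [ 0.5407 -0.1048  0.074 ] [ 0.5418 -0.1017  0.074 ] [ 0.5421 -0.1047  0.0713]
orange [431.  199.9] [ 14  13 119] [316.9 124.8] [21 10 73] [ 0.5947 -0.3423  0.104 ] [ 0.6172 -0.3765  0.104 ] [ 0.5931 -0.3272  0.1423]
green [237.2 192.7] [ 14  14 148] [237.7 226.9] [10  7 58] [0.6056 0.1415 0.089 ] [0.6094 0.1432 0.089 ] [0.6078 0.1424 0.0886]
blue [157.6 220.7] [ 14  14 132] [220.6 291.1] [10  9 76] [0.5307 0.3391 0.089 ] [0.5335 0.3425 0.089 ] [0.5329 0.3407 0.0866]
```

View pics/crop.png

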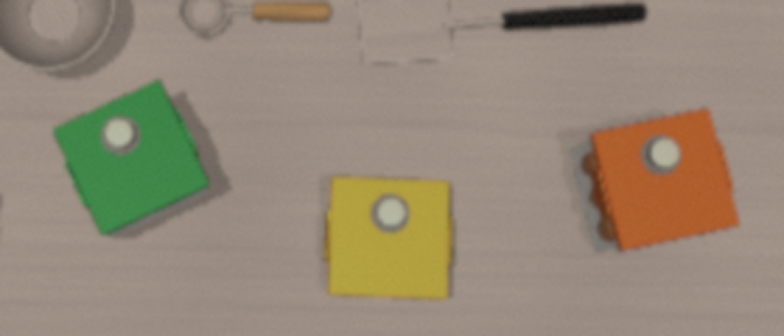

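The crop confirms green (119,132), yellow (391,212) and orange (664,153), with their lid colours and white plugs; triangulated heights match. The orange side-view seed was off, so I use its top-view ray at the known height. Moving above yellow, fingers shut.

Call:
{"fn": "carry_out", "kwargs": {
  "commands": [
    [0, 0.058, -0.039, 0, 0],
    [0, 0.058, -0.039, 0, 0],
    [0, 0.058, -0.039, 0, 0],
    [0, 0.058, -0.039, 0, 0],
    [0, 0.058, -0.039, 0, 0]
  ],
  "grip_force": 10
}}

```text
clock: 0.62
ee_pos: [0.3616, -0.4094, 0.2226]
orientation: [-3.142, 0.0, 0.453]
wrist_force: [-0.1, -0.3, 0.2]
grip_width: 0.658
grasp_force: 0.0
```

Call:
{"fn": "carry_out", "kwargs": {
  "commands": [
    [0, 0.058, -0.039, 0, 0],
    [0, 0.058, -0.039, 0, 0],
    [0, 0.058, -0.039, 0, 0],
    [0, 0.058, -0.039, 0, 0],
    [0, 0.058, -0.039, 0, 0]
  ]
}}

```text
clock: 1.03
ee_pos: [0.4494, -0.2582, 0.2227]
orientation: [3.141, -0.0, 0.453]
wrist_force: [-0.2, 0.3, -0.2]
grip_width: 0.28
grasp_force: 0.0
```

Call:
{"fn": "carry_out", "kwargs": {
  "commands": [
    [0, 0.058, -0.039, 0, 0],
    [0, 0.058, -0.039, 0, 0],
    [0, 0.058, -0.039, 0, 0],
    [0, 0.058, -0.039, 0, 0],
    [0, 0.058, -0.039, 0, 0]
  ]
}}

```text
clock: 1.45
ee_pos: [0.5371, -0.1072, 0.2227]
orientation: [3.141, 0.0, 0.453]
wrist_force: [0.6, -0.1, -0.0]
grip_width: 0.007
grasp_force: 0.0
```

Call:
{"fn": "carry_out", "kwargs": {
  "commands": [
    [0, 0, 0, 0, 0],
    [0, 0, 0, 0, 0]
  ]
}}

```text
clock: 1.62
ee_pos: [0.5372, -0.1064, 0.2224]
orientation: [-3.141, -0.0, 0.457]
wrist_force: [-0.1, -0.2, -0.8]
grip_width: 0.01
grasp_force: 0.0
```

```bash
cat >> h.py <<'E'
def togo(x,y,z):
    from scipy.spatial.transform import Rotation as Ro
    s=telemetry.state(); R=Ro.from_euler("xyz",s["orientation"]).as_matrix()
    print("t",s["clock"],"p",s["ee_pos"].round(4),"rpy",s["orientation"].round(3),"F",s["wrist_force"].round(2),"cmd",(R.T@(np.array([x,y,z])-s["ee_pos"])/.5).round(4))
E
python3 -c "
from h import *
togo(.541,-.106,.09)
f=grab_frame('side');cv2.imwrite('pics/s1.png',cv2.resize(f['img'][80:280,180:440,::-1],None,fx=3,fy=3))"
```

```text
t 1.6167 p [ 0.5372 -0.1064  0.2224] rpy [-3.141 -0.     0.457] F [-0.09 -0.16 -0.83] cmd [0.0072 0.0029 0.2647]
```

Call:
{"fn": "carry_out", "kwargs": {
  "commands": [
    [0, 0.007, 0.003, 0.06, 0],
    [0, 0, 0, 0.06, 0],
    [0, 0, 0, 0.06, 0],
    [0, 0, 0, 0.06, 0],
    [0, 0, 0, 0.024, 0]
  ]
}}

```text
clock: 2.08
ee_pos: [0.5374, -0.1103, 0.0871]
orientation: [-3.139, 0.005, 0.45]
wrist_force: [-1.2, -1.0, -0.3]
grip_width: 0.005
grasp_force: 0.0
```

Call:
{"fn": "carry_out", "kwargs": {
  "commands": [
    [0, 0, 0, 0, 0],
    [0, 0, 0, 0, 0]
  ]
}}

```text
clock: 2.25
ee_pos: [0.5402, -0.1095, 0.091]
orientation: [-3.142, 0.001, 0.451]
wrist_force: [0.2, 0.3, 0.3]
grip_width: 0.005
grasp_force: 0.0
```

```bash
python3 -c "
from h import *
togo(.541,-.106,.066)
f=grab_frame('side');a=f['img'][150:230,250:350,::-1];g=grab_frame('top')['img'][180:260,280:380,::-1]
cv2.imwrite('pics/s2.png',cv2.resize(np.hstack([a,g]),None,fx=4,fy=4))"
```

```text
t 2.25 p [ 0.5402 -0.1095  0.091 ] rpy [-3.142e+00  1.000e-03  4.510e-01] F [0.2  0.28 0.29] cmd [ 0.0045 -0.0057  0.05  ]
```

View pics/s2.png

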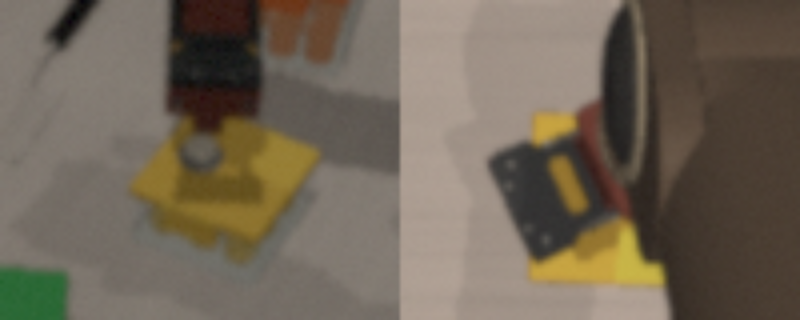

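The left crop (side) shows the fingertip at (208,128), just above the plug at (203,143); the right crop (top) is covered by the arm. I correct the few-mm offset and start down.

Call:
{"fn": "carry_out", "kwargs": {
  "commands": [
    [0, 0.004, -0.005, 0, 0],
    [0, 0, 0, 0.014, 0],
    [0, 0, 0, 0.012, 0],
    [0, 0, 0, 0, 0],
    [0, 0, 0, 0, 0]
  ]
}}

```text
clock: 2.77
ee_pos: [0.5408, -0.1053, 0.0772]
orientation: [-3.141, 0.001, 0.453]
wrist_force: [0.3, -0.2, -0.4]
grip_width: 0.006
grasp_force: 0.0
```

Call:
{"fn": "carry_out", "kwargs": {
  "commands": [
    [0, 0, 0, 0.003, 0],
    [0, 0, 0, 0.003, 0],
    [0, 0, 0, 0.003, 0],
    [0, 0, 0, 0.003, 0],
    [0, 0, 0, 0, 0]
  ]
}}

```text
clock: 3.18
ee_pos: [0.5412, -0.1054, 0.0716]
orientation: [3.141, -0.0, 0.453]
wrist_force: [-1.3, -0.3, 1.4]
grip_width: 0.005
grasp_force: 1.1
```

Call:
{"fn": "carry_out", "kwargs": {
  "commands": [
    [0, 0, 0, 0.002, 0],
    [0, 0, 0, 0.002, 0],
    [0, 0, 0, 0.002, 0],
    [0, 0, 0, 0, 0],
    [0, 0, 0, 0, 0]
  ]
}}

```text
clock: 3.6
ee_pos: [0.5412, -0.1054, 0.0687]
orientation: [3.141, -0.0, 0.453]
wrist_force: [0.9, 0.0, 1.8]
grip_width: 0.003
grasp_force: 1.2
```

Call:
{"fn": "carry_out", "kwargs": {
  "commands": [
    [0, 0, 0, 0.002, 0],
    [0, 0, 0, 0.002, 0],
    [0, 0, 0, 0.002, 0],
    [0, 0, 0, 0, 0],
    [0, 0, 0, 0, 0]
  ]
}}

```text
clock: 4.02
ee_pos: [0.5412, -0.1054, 0.0656]
orientation: [3.142, -0.0, 0.453]
wrist_force: [0.2, 0.6, 2.9]
grip_width: 0.007
grasp_force: 1.3
```

Call:
{"fn": "carry_out", "kwargs": {
  "commands": [
    [0, 0, 0, 0.002, 0],
    [0, 0, 0, 0.002, 0],
    [0, 0, 0, 0, 0],
    [0, 0, 0, 0, 0],
    [0, 0, 0, 0, 0]
  ]
}}

```text
clock: 4.43
ee_pos: [0.5412, -0.1054, 0.064]
orientation: [3.141, -0.0, 0.453]
wrist_force: [-0.8, 1.3, 7.4]
grip_width: 0.008
grasp_force: 3.5
```

Call:
{"fn": "carry_out", "kwargs": {
  "commands": [
    [0, 0, 0, 0.001, 0],
    [0, 0, 0, 0, 0],
    [0, 0, 0, 0, 0]
  ]
}}

```text
clock: 4.68
ee_pos: [0.5413, -0.1054, 0.0636]
orientation: [3.141, -0.0, 0.453]
wrist_force: [-2.0, -0.6, 8.0]
grip_width: 0.007
grasp_force: 4.1
```

Call:
{"fn": "carry_out", "kwargs": {
  "commands": [
    [0, 0, 0, -0.02, 0],
    [0, 0, 0, -0.06, 0],
    [0, 0, 0, -0.06, 0],
    [0, 0, 0, -0.06, 0],
    [0, 0, 0, 0, 0]
  ]
}}

```text
clock: 5.1
ee_pos: [0.544, -0.1055, 0.169]
orientation: [3.137, -0.007, 0.453]
wrist_force: [0.7, -0.3, 0.5]
grip_width: 0.005
grasp_force: 0.0
```

Call:
{"fn": "carry_out", "kwargs": {
  "commands": [
    [0, -0.016, 0.068, 0, 0],
    [0, -0.016, 0.068, 0, 0],
    [0, -0.016, 0.068, 0, 0],
    [0, -0.016, 0.068, 0, 0],
    [0, -0.016, 0.068, 0, 0]
  ]
}}

```text
clock: 5.52
ee_pos: [0.5794, -0.2772, 0.163]
orientation: [-3.141, 0.0, 0.453]
wrist_force: [0.4, 0.2, -0.4]
grip_width: 0.005
grasp_force: 0.0
```

Call:
{"fn": "carry_out", "kwargs": {
  "commands": [
    [0, -0.016, 0.068, 0, 0],
    [0, -0.016, 0.068, 0, 0],
    [0, 0, 0, 0, 0],
    [0, 0, 0, 0, 0],
    [0, 0, 0, 0, 0]
  ]
}}

```text
clock: 5.93
ee_pos: [0.5946, -0.3429, 0.1625]
orientation: [-3.14, 0.0, 0.453]
wrist_force: [0.0, 1.0, -0.5]
grip_width: 0.005
grasp_force: 0.0
```

```bash
python3 -c "
from h import *
togo(.595,-.344,.110)
f=grab_frame('side');a=f['img'][90:220,250:380,::-1];g=grab_frame('top')['img'][165:295,260:390,::-1]
cv2.imwrite('pics/s3.png',cv2.resize(np.hstack([a,g]),None,fx=3,fy=3))"
```

```text
t 5.9333 p [ 0.5946 -0.3429  0.1625] rpy [-3.14   0.     0.453] F [ 0.01  1.03 -0.54] cmd [-0.0003  0.0025  0.1049]
```

View pics/s3.png

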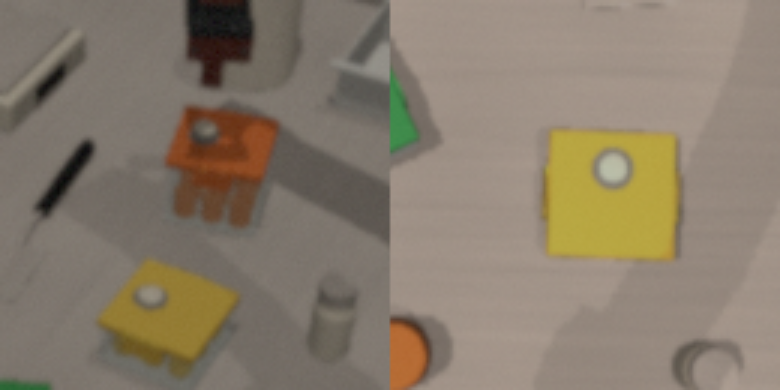

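The left crop shows the yellow plug flush-low at (150,295) and the fingertip at (212,80) above the orange plug at (204,130). The right crop shows the yellow box where it was. Going down on orange, where open is about 0.104 and closed 0.096.

Call:
{"fn": "carry_out", "kwargs": {
  "commands": [
    [0, 0, 0.002, 0.05, 0],
    [0, 0, 0, 0.04, 0],
    [0, 0, 0, 0.015, 0],
    [0, 0, 0, 0, 0],
    [0, 0, 0, 0, 0]
  ]
}}

```text
clock: 6.45
ee_pos: [0.5956, -0.3439, 0.1111]
orientation: [-3.141, -0.0, 0.454]
wrist_force: [1.1, -0.1, 1.2]
grip_width: 0.004
grasp_force: 0.0
```

Call:
{"fn": "carry_out", "kwargs": {
  "commands": [
    [0, 0, 0, 0.003, 0],
    [0, 0, 0, 0.003, 0],
    [0, 0, 0, 0.003, 0],
    [0, 0, 0, 0.003, 0],
    [0, 0, 0, 0, 0]
  ]
}}

```text
clock: 6.87
ee_pos: [0.5952, -0.3448, 0.1046]
orientation: [3.142, 0.0, 0.453]
wrist_force: [1.5, 0.5, -0.1]
grip_width: 0.005
grasp_force: 0.0
```

Call:
{"fn": "carry_out", "kwargs": {
  "commands": [
    [0, 0, 0, 0.002, 0],
    [0, 0, 0, 0.002, 0],
    [0, 0, 0, 0.002, 0],
    [0, 0, 0, 0, 0],
    [0, 0, 0, 0, 0]
  ]
}}

```text
clock: 7.28
ee_pos: [0.5954, -0.3449, 0.1019]
orientation: [3.141, -0.0, 0.453]
wrist_force: [-0.6, -0.8, 2.2]
grip_width: 0.009
grasp_force: 1.2
```

Call:
{"fn": "carry_out", "kwargs": {
  "commands": [
    [0, 0, 0, 0.002, 0],
    [0, 0, 0, 0.002, 0],
    [0, 0, 0, 0.002, 0],
    [0, 0, 0, 0.002, 0],
    [0, 0, 0, 0, 0]
  ]
}}

```text
clock: 7.7
ee_pos: [0.5954, -0.3449, 0.0975]
orientation: [3.141, -0.0, 0.453]
wrist_force: [-0.2, 0.1, 2.1]
grip_width: 0.006
grasp_force: 1.3
```

Call:
{"fn": "carry_out", "kwargs": {
  "commands": [
    [0, 0, 0, 0.002, 0],
    [0, 0, 0, 0.002, 0],
    [0, 0, 0, 0.002, 0],
    [0, 0, 0, 0, 0],
    [0, 0, 0, 0, 0]
  ]
}}

```text
clock: 8.12
ee_pos: [0.5955, -0.3449, 0.0949]
orientation: [3.141, -0.0, 0.453]
wrist_force: [-1.2, -0.4, 4.3]
grip_width: 0.002
grasp_force: 2.4
```

Call:
{"fn": "carry_out", "kwargs": {
  "commands": [
    [0, 0, 0, 0.002, 0],
    [0, 0, 0, 0, 0],
    [0, 0, 0, 0, 0]
  ]
}}

```text
clock: 8.37
ee_pos: [0.5954, -0.3449, 0.0942]
orientation: [3.141, -0.0, 0.453]
wrist_force: [-1.8, 0.5, 6.5]
grip_width: 0.005
grasp_force: 3.4
```

Call:
{"fn": "carry_out", "kwargs": {
  "commands": [
    [0, 0, 0, 0.002, 0],
    [0, 0, 0, 0, 0],
    [0, 0, 0, 0, 0]
  ]
}}

```text
clock: 8.62
ee_pos: [0.5955, -0.3449, 0.0935]
orientation: [3.141, -0.0, 0.453]
wrist_force: [-2.5, 0.7, 10.1]
grip_width: 0.007
grasp_force: 4.4
```

Call:
{"fn": "carry_out", "kwargs": {
  "commands": [
    [0, 0, 0, -0.02, 0],
    [0, 0, 0, -0.06, 0],
    [0, 0, 0, -0.06, 0],
    [0, 0, 0, 0, 0],
    [0, 0.032, -0.062, 0, 0]
  ]
}}

```text
clock: 9.03
ee_pos: [0.5951, -0.3182, 0.1646]
orientation: [3.135, 0.001, 0.444]
wrist_force: [-0.2, -0.9, -1.8]
grip_width: 0.005
grasp_force: 0.0
```

Call:
{"fn": "carry_out", "kwargs": {
  "commands": [
    [0, 0.032, -0.062, 0, 0],
    [0, 0.032, -0.062, 0, 0],
    [0, 0.032, -0.062, 0, 0],
    [0, 0.032, -0.062, 0, 0],
    [0, 0.032, -0.062, 0, 0]
  ]
}}

```text
clock: 9.45
ee_pos: [0.5998, -0.1338, 0.1626]
orientation: [-3.141, 0.0, 0.453]
wrist_force: [0.6, 1.0, 0.1]
grip_width: 0.008
grasp_force: 0.0
```

Call:
{"fn": "carry_out", "kwargs": {
  "commands": [
    [0, 0.032, -0.062, 0, 0],
    [0, 0.032, -0.062, 0, 0],
    [0, 0.032, -0.062, 0, 0],
    [0, 0.032, -0.062, 0, 0],
    [0, 0.032, -0.062, 0, 0]
  ]
}}

```text
clock: 9.87
ee_pos: [0.6039, 0.0405, 0.1626]
orientation: [-3.141, 0.0, 0.453]
wrist_force: [0.8, -0.1, -0.1]
grip_width: 0.005
grasp_force: 0.0
```

Call:
{"fn": "carry_out", "kwargs": {
  "commands": [
    [0, 0.032, -0.062, 0, 0],
    [0, 0.032, -0.062, 0, 0],
    [0, 0.032, -0.062, 0, 0],
    [0, 0, 0, 0, 0],
    [0, 0, 0, 0, 0]
  ]
}}

```text
clock: 10.28
ee_pos: [0.606, 0.1466, 0.1624]
orientation: [-3.14, 0.0, 0.458]
wrist_force: [-0.0, -0.4, 0.2]
grip_width: 0.007
grasp_force: 0.0
```

```bash
python3 -c "
from h import *
togo(.607,.1415,.095)
f=grab_frame('side');a=f['img'][110:270,200:360,::-1];g=grab_frame('top')['img'][140:300,320:480,::-1]
cv2.imwrite('pics/s4.png',cv2.resize(np.hstack([a,g]),None,fx=2.5,fy=2.5))"
```

```text
t 10.2833 p [0.606  0.1466 0.1624] rpy [-3.14   0.     0.458] F [-0.02 -0.42  0.22] cmd [-0.0028  0.0102  0.1348]
```

View pics/s4.png

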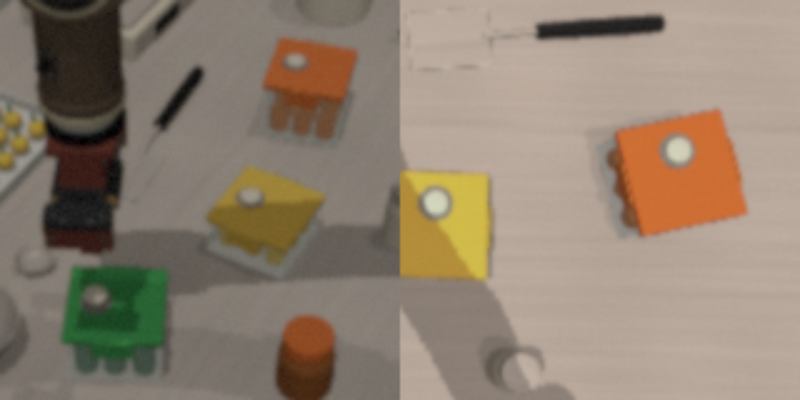

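Both pressed plugs sit low: orange at (295,62) and yellow at (250,196), with their boxes unmoved. The fingertip at (85,255) is above the green plug at (96,298). Going down on green.

Call:
{"fn": "carry_out", "kwargs": {
  "commands": [
    [0, -0.003, 0.01, 0.05, 0],
    [0, 0, 0, 0.055, 0],
    [0, 0, 0, 0.029, 0],
    [0, 0, 0, 0, 0],
    [0, 0, 0, 0, 0]
  ]
}}

```text
clock: 10.8
ee_pos: [0.6075, 0.1364, 0.0952]
orientation: [3.141, 0.002, 0.451]
wrist_force: [-0.2, 0.6, 0.7]
grip_width: 0.008
grasp_force: 0.0
```

Call:
{"fn": "carry_out", "kwargs": {
  "commands": [
    [0, 0, 0, 0.003, 0],
    [0, 0, 0, 0.003, 0],
    [0, 0, 0, 0.003, 0],
    [0, 0, 0, 0, 0],
    [0, 0, 0, 0, 0]
  ]
}}

```text
clock: 11.22
ee_pos: [0.6079, 0.1384, 0.0916]
orientation: [3.141, -0.001, 0.453]
wrist_force: [-0.8, -0.7, -0.5]
grip_width: 0.006
grasp_force: 0.0
```

Call:
{"fn": "carry_out", "kwargs": {
  "commands": [
    [0, 0, 0, 0.002, 0],
    [0, 0, 0, 0.002, 0],
    [0, 0, 0, 0.002, 0],
    [0, 0, 0, 0, 0],
    [0, 0, 0, 0, 0]
  ]
}}

```text
clock: 11.63
ee_pos: [0.6079, 0.1384, 0.0883]
orientation: [3.141, -0.0, 0.453]
wrist_force: [-1.1, -0.1, 1.9]
grip_width: 0.007
grasp_force: 1.1
```

Call:
{"fn": "carry_out", "kwargs": {
  "commands": [
    [0, 0, 0, 0.002, 0],
    [0, 0, 0, 0.002, 0],
    [0, 0, 0, 0.002, 0],
    [0, 0, 0, 0.002, 0],
    [0, 0, 0, 0, 0]
  ]
}}

```text
clock: 12.05
ee_pos: [0.6078, 0.1384, 0.084]
orientation: [-3.142, -0.0, 0.453]
wrist_force: [0.6, -0.5, 3.0]
grip_width: 0.009
grasp_force: 1.3
```

Call:
{"fn": "carry_out", "kwargs": {
  "commands": [
    [0, 0, 0, 0.002, 0],
    [0, 0, 0, 0.002, 0],
    [0, 0, 0, 0.002, 0],
    [0, 0, 0, 0.002, 0],
    [0, 0, 0, 0, 0]
  ]
}}

```text
clock: 12.47
ee_pos: [0.6078, 0.1384, 0.0801]
orientation: [3.142, -0.0, 0.453]
wrist_force: [0.2, 0.4, 4.3]
grip_width: 0.005
grasp_force: 2.0
```

Call:
{"fn": "carry_out", "kwargs": {
  "commands": [
    [0, 0, 0, 0.002, 0],
    [0, 0, 0, 0, 0],
    [0, 0, 0, 0, 0]
  ]
}}

```text
clock: 12.72
ee_pos: [0.6079, 0.1384, 0.0795]
orientation: [3.141, -0.0, 0.453]
wrist_force: [0.2, 0.2, 5.9]
grip_width: 0.008
grasp_force: 2.9
```

Now 1 mm more, then clear away upward and back toward the base to see the result.

Call:
{"fn": "carry_out", "kwargs": {
  "commands": [
    [0, 0, 0, 0.002, 0],
    [0, 0, 0, 0, 0],
    [0, 0, 0, 0, 0]
  ]
}}

```text
clock: 12.97
ee_pos: [0.6079, 0.1384, 0.0787]
orientation: [3.141, -0.0, 0.453]
wrist_force: [-1.4, -0.5, 8.4]
grip_width: 0.005
grasp_force: 4.0
```

Call:
{"fn": "carry_out", "kwargs": {
  "commands": [
    [0, 0, 0, -0.02, 0],
    [0, 0, 0, -0.07, 0],
    [0, 0, 0, -0.07, 0],
    [0, 0, 0, -0.07, 0],
    [0, 0, 0, -0.07, 0]
  ]
}}

```text
clock: 13.38
ee_pos: [0.607, 0.138, 0.2296]
orientation: [-3.141, 0.001, 0.453]
wrist_force: [-0.1, 0.7, -0.6]
grip_width: 0.004
grasp_force: 0.0
```

Call:
{"fn": "carry_out", "kwargs": {
  "commands": [
    [0, -0.05, 0.05, 0, 0],
    [0, -0.05, 0.05, 0, 0],
    [0, -0.05, 0.05, 0, 0],
    [0, -0.05, 0.05, 0, 0],
    [0, -0.05, 0.05, 0, 0]
  ]
}}

```text
clock: 13.8
ee_pos: [0.5487, -0.0303, 0.2282]
orientation: [-3.141, 0.001, 0.453]
wrist_force: [0.2, -0.6, 0.6]
grip_width: 0.006
grasp_force: 0.0
```

Call:
{"fn": "carry_out", "kwargs": {
  "commands": [
    [0, -0.05, 0.05, 0, 0],
    [0, -0.05, 0.05, 0, 0],
    [0, 0, 0, 0, 0],
    [0, 0, 0, 0, 0],
    [0, 0, 0, 0, 0]
  ]
}}

```text
clock: 14.22
ee_pos: [0.5268, -0.0951, 0.2282]
orientation: [-3.141, -0.0, 0.453]
wrist_force: [0.6, 0.5, -0.7]
grip_width: 0.008
grasp_force: 0.0
```

```bash
python3 -c "
from h import *
togo(.607,.1415,.095)
f=grab_frame('side');a=f['img'][110:330,180:360,::-1];g=grab_frame('top')['img'][110:330,100:320,::-1]
cv2.imwrite('pics/s5.png',cv2.resize(np.hstack([a,g]),None,fx=2,fy=2))"
```

```text
t 14.2167 p [ 0.5268 -0.0951  0.2282] rpy [-3.141 -0.     0.453] F [ 0.59  0.48 -0.74] cmd [ 0.3511 -0.3553  0.2667]
```

View pics/s5.png

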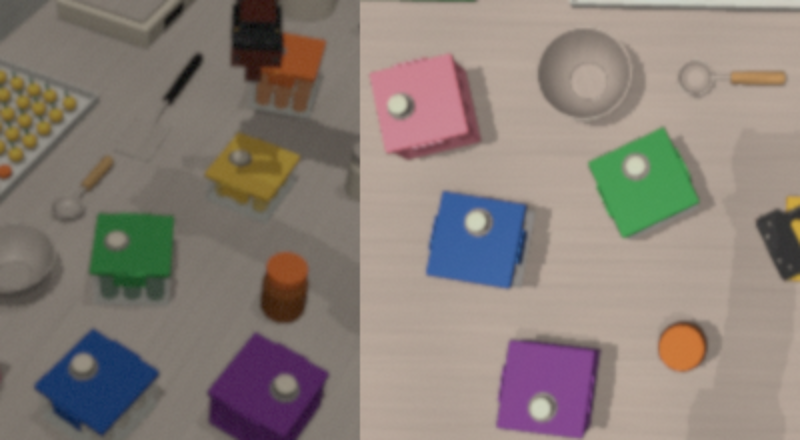

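The green plug at (117,240) is low like the yellow one at (240,157), while the blue plug at (82,365) still stands open. Nothing was displaced, and all three plugs showed the force rise at the stop.

```bash
python3 -c "
from cell import ticket
print(ticket.finish_job())"
```

```text
the job is handed in; nothing more can be done
None
```

I pressed the vent plugs fully down in order (yellow, orange, green) with about 8–10 N each, left the blue vent open, saw no box or bystander moved in the pictures, and handed the job in at about 14 s; no verdict was returned.

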